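Hang the inspection camera still over the green board

ROBOT

A 6-joint arm with a two-finger parallel gripper is mounted at the origin on the work surface. World frame = base frame: x ahead of the robot, y to its left, z up, the work surface at z = 0. Lengths are in m, angles in rad, forces in N, time in s.
With the tool pointing down it reaches from about 0.375 to 0.825 m from the base axis. Payload 5.5 kg.
Tool frame: the origin (TCP) lies between the finger pads; the fingertips stand 14 mm ahead of it and the grasp point (between the pads) lies 5 mm behind it (bot.tcp_to_tips is the distance from the TCP to the fingertips, in m); z points along the fingers, y is the line along which they close (so a half turn about z gives the same grasp; the last joint's range is limited). The gripper opens to 85 mm and grips with 20 to 120 N. Pads are 22 mm wide; open, the fingers measure 114 mm over their backs; the gripper's body (76 mm by 85 mm) begins 54 mm behind the grasp point. The pads swing forward as they close: fully open they stand 13 mm farther back than shut.
Start: joints at [-1.173, 0.314, -0.047, 1.21, 0, 1.571], TCP at [0.232, -0.553, 0.245] pointing down, gripper open.
Joint ranges: [-2.67, 2.67], [-0.69, 1.73], [-1.03, 1.25], [-2.08, 2.16], [-1.42, 1.45], [-3.14, 3.14]. Speed limits (rad/s): [2.39, 2.39, 3.01, 3.14, 3.14, 3.14].

INTERFACE

Orientations are given as a unit quaternion [x, y, z, w].
In Python, from station import readout, optics, bot, outline_of gives the robot as it stands. The module is installed in compiled form; this text tells all that it offers.
- The arm moves only by the tool servo_tool, never from a script. Its argument "increments" is a list of rows, each an object of numbers: "wx", "wy", "wz": the turn, a rotation vector about the tool's x, y, z each as a share of pi rad, from -1 to 1; "tx", "ty", "tz": the shift along the tool's x, y, z each as a share of 5 cm, from -1 to 1; "hand": the opening, from -1 (shut) to 1 (fully open). A call has 1 to 12 rows; each row shifts and turns the commanded pose from where the row before left it, along the tool's axes as they then stand; what a row does not reach is not made up. A row lasts 1/10 s, in which the tool goes at most 50 mm and 8.59 degrees, less where a joint would pass 70% of its speed; a pose out of reach is approached as far as the arm can. A call with a number of a shift or a turn outside -1 to 1 is refused whole. A call with a gripper value outside its range is refused whole. The fingers move at their own pace and stop on an object; "squeeze" is the grip in N (left out, the last holds). Time passes only in rows, so rows that do not move let the fingers close. It gives the time, the measured TCP pose, the force, the opening and the grip force at its end, in the units of the state.
- readout.get_state(): the state, without advancing time (a new reading comes with each control period).
- optics.camera(name): name is "side" or "top"; returns the picture (480x640x3 uint8, red, green, blue); there is no depth.
- optics.camera_model(name): a dict with "fx", "fy", "cx", "cy" (pixels), "view" (4x4, takes a point from world to camera coordinates). Camera axes: x right, y down, z forward; pixel columns grow to the right and rows downward; lengths in m; the calibration is good to about 2 mm. A picture is of the moment at which its call begins. camera_model takes no time and is no camera call.
- bot.job_done(): hands the job in; it is judged then, once.
Trained networks look in the newest picture that a camera, given by its name, has taken for a name from the list of things; names that differ only in an ending like _2 or _b are one class to them, and where a whole thing is asked for, a point or a joint stands for the part that bears it (a point fixed in the world has none). Each returns a list of dicts, best first, with "conf" (0 to 1); they miss things now and then, are a little off and sometimes report something else, mostly with a low value. They report only what shows in the picture. A call takes as long as a camera call. They do not tell look-alikes from the thing itself.
- outline_of(camera, name): "mask" (480x640 bool, what is visible of it) and "bbox" ([left, top, right, bottom] in pixels, round what is visible of it).
The state is a dict: "clock": time; "joints": joint angles; "joint_vel": joint speeds; "tau": joint torques, N m; "tool_pos": TCP position; "tcp_rot": TCP orientation; "force": force on the tool from outside, world axes, zero at the start; "ft_torque": the same for the moment, N m; "opening": finger opening in m; "finger_force": force on a finger pad.
Only numpy, scipy, OpenCV 4.12 (cv2) and the standard library are available. Lean on these libraries where they do the work, as an engineer would, in place of code of your own. Each camera call takes 0.05 s, during which the arm holds its last target. There are 200 camera calls.

TASK

The inspection camera hangs parked at the left end of its bench rail, its brass pin standing in the yellow cradle. Move it along the rail by the orange trolley handle only, never touching the camera or its arm and never letting it swing wildly, until it hangs centred and still over the green circuit board, keep it there for at least three seconds for the picture, then let go of the handle and leave it hanging still over that board. Do not disturb the things lying on the bench.

Things in the scene. Friction and masses are not known exactly. Their poses are not given: they have to be found in the camera images.
- gantry: fixed low gantry on the bench: aluminium rail 30 x 30 mm, 860 mm long, its axis 300 mm above the bench, on two posts. Origin on the bench under the middle of the rail; +y runs along the rail to the parking end (the robot's left), so the trolley travels towards gantry -y. It stands turned a little, differently each time, and the boards with it.
- trolley (a joint): travel of the blue trolley, m: about 0 parked (-0.012 to 0.012 at the start), growing as it moves away from the parking end (gantry -y); end stops at -0.03 and 0.56. At 0 its middle is at gantry y = +0.26. About 1.5 N of friction and 2 N s/m of drag; it stays where it is left; mass 0.15 kg.
- handle (a point): middle of the grip of the orange trolley handle, a fixed upright block on the trolley 34 mm (across the rail) x 20 mm (along the rail) x 60 mm tall, on the robot's side of the rail, 100 mm from the rail axis. The point lies 320 mm above the bench, the handle's top 340 mm, its foot 280 mm. Grasp it from above with the fingers closing along the rail.
- pivot (a point): the pivot pin on the trolley on which the camera arm hangs, 300 mm above the bench, 45 mm from the rail axis on the side away from the robot. It moves with the trolley.
- camera (a joint): swing angle of the hanging camera unit about the pivot, rad: 0 plumb, positive when the lens swings towards growing trolley travel. Nearly frictionless (some 40 s to fade to a third), period about 1.5 s (4.2 rad/s, as a simple pendulum of 0.56 m). Nominally 0.7 kg (0.5 to 0.9): white camera, black ring 88 mm wide, steel rod, dark counterweight 52 mm wide 55 to 105 mm above the pivot.
- lens (a point): middle of the underside of the camera's black ring, 239 mm straight below the pivot when plumb. A brass parking pin of 10 mm diameter hangs beside it, 56 mm farther from the robot, and reaches 265 mm below the pivot, i.e. to 35 mm above the bench.
- cradle: yellow parking cradle fixed to the gantry: two lips 12 mm thick, 52 mm tall, 44 mm apart along the rail, the brass pin between them. Origin on the bench midway between the lips. As the trolley is drawn away the lip holds the pin back until the camera leans about 0.3 rad; then the pin slips over the lip and the camera swings freely.
- green_holder: the target: green circuit board 84 x 70 mm in a fixed low holder (110 x 90 mm base, 28 mm tall) standing under the line that the lens travels. Origin on the bench under the board's centre.
- green_chip (a point): top centre of the black chip in the middle of the green board, 27 mm above the bench; the lens must hang straight above it.
- red_holder: an equal holder with a red circuit board, also under the line of the lens; not the target. Which of the two boards is nearer changes.
- multimeter: black multimeter 75 x 130 x 32 mm lying loose on the bench, to be left alone. Origin in the middle of its underside.
- screwdriver_a: screwdriver with a green handle lying loose on the bench, to be left alone.
- screwdriver_b: second screwdriver with a green handle lying loose on the bench, to be left alone.
- phone: black mobile phone 50 x 105 x 14 mm lying loose on the bench, to be left alone. Origin in the middle of its underside.
- flux_jar: small jar 48 mm wide, 50 mm tall, standing loose on the bench, to be left alone. Origin in the middle of its underside.
Things that resemble listed ones, but are neither listed nor needed, are in the scene too. What is shaped like the green_holder but purple is not meant.

How it is judged:
On the way:
1. the camera hangs still over the green board for three seconds (horizontal distance between lens and green_chip below 0.015 m and velocity of joint camera between -0.18 and 0.18 rad/s and velocity of joint trolley between -0.05 and 0.05 m/s), for 3 s.
At the end, for the whole second after the job is handed in: After 3 s on end with the lens within 15 mm (horizontally) of the green board's chip and swinging slower than 0.18 rad/s, the handle is let go; for the last second lens and pivot stay within 18 mm of the chip, the swing under 0.18 rad/s, the trolley stopped (horizontal distance between each of lens, pivot and green_chip below 0.018 m and velocity of joint camera between -0.18 and 0.18 rad/s and velocity of joint trolley between -0.02 and 0.02 m/s); the robot touches nothing.
It fails at once if the robot touches the camera or its arm (contact force between any of the fingers, the arm and camera above 0.3 N).
It fails at once if the camera swings wildly (beyond 0.65 rad) (value of joint camera above 0.65 rad or value of joint camera below -0.65 rad).
It fails at once if a thing lying on the bench is disturbed (moved 30 mm) (distance of any of multimeter, screwdriver_a, screwdriver_b, phone, flux_jar from where it was at the start of the episode above 0.03 m).
It also fails if it takes over 43 s, if anything falls off the work surface, if the arm or the gripper's body presses on something with over 40 N, if the wrist force passes 120 N, or if a joint passes its speed limit or range.

## Working session

There is one attempt and no reset: what is moved stays moved. The work goes in short steps, Python scripts to look and compute and a tool call to move; the robot and the scene stay as the last step left them, time stands still between calls to the robot, and variables do not carry over. Pictures are saved under pics/ and viewed, at most 10 in all, crops included, and the job is handed in when it is done.

Besides the shell and the picture viewer there is one more tool, called after "Request:" by a JSON object that holds its "fn" and its "kwargs". servo_tool: Moves the arm, as the interface text tells. Its arguments: {"type":"object","properties":{"increments":{"type":"array"},"squeeze":{"type":"number"}},"required":["increments"]}

```bash
mkdir -p pics
cat > h.py <<'E'
import numpy as np, cv2
from station import readout, optics, bot, outline_of
def ray(cam,u,v):
    m=optics.camera_model(cam); V=np.array(m["view"]); R=V[:3,:3]; t=V[:3,3]
    d=R.T@np.array([(u-m["cx"])/m["fx"],(v-m["cy"])/m["fy"],1]); return -R.T@t,d
def atz(cam,u,v,z):
    o,d=ray(cam,u,v); return o+d*(z-o[2])/d[2]
def proj(cam,p):
    m=optics.camera_model(cam); V=np.array(m["view"]); q=V[:3,:3]@np.array(p)+V[:3,3]
    return np.array([m["fx"]*q[0]/q[2]+m["cx"],m["fy"]*q[1]/q[2]+m["cy"]])
def snap(cam,fn=None):
    im=optics.camera(cam)
    if fn: cv2.imwrite("pics/"+fn,im[:,:,::-1])
    return im
E
python3 - <<'E'
from h import *
for c in("top","side"):
    im=snap(c,c+"0.png"); o,d=ray(c,320,240); print(c,o.round(3),d.round(3))
    for n in("handle","green_holder","red_holder","cradle","gantry","camera","trolley"):
        for r in outline_of(c,n)[:3]:
            ys,xs=np.nonzero(r["mask"]); print(n,round(r["conf"],2),r["bbox"],len(xs),xs.mean().round(1),ys.mean().round(1))
print(readout.get_state())
E
```

```text
top [ 0.37  -0.018  1.51 ] [ 0.129  0.01  -0.992]
handle 0.76 [162.7, 151.2, 223.8, 248.6] 2441 186.9 194.0
green_holder 0.87 [362.5, 312.9, 407.4, 363.5] 1543 383.7 336.7
green_holder 0.64 [275.7, 186.8, 313.3, 229.4] 822 295.1 210.5
red_holder 0.68 [348.0, 192.9, 385.9, 238.0] 928 366.5 215.6
cradle 0.54 [199.0, 172.5, 236.1, 193.6] 396 221.8 179.4
cradle 0.49 [347.3, 193.9, 385.4, 237.3] 867 366.4 216.0
gantry 0.77 [104.0, 151.0, 514.7, 266.0] 11636 284.9 207.7
gantry 0.55 [418.9, 299.1, 474.5, 326.4] 1528 448.4 312.5
gantry 0.26 [164.9, 151.4, 227.3, 214.6] 994 190.1 175.6
camera 0.98 [165.5, 151.1, 223.7, 215.8] 1143 190.2 175.8
camera 0.4 [164.2, 150.5, 226.4, 249.2] 2464 187.0 193.7
trolley 0.81 [165.0, 155.0, 220.6, 250.5] 2544 187.0 194.3
side [0.163 0.583 0.964] [ 0.34  -0.6   -0.724]
handle 0.96 [126.1, 230.0, 229.6, 368.9] 5629 176.3 305.4
green_holder 0.94 [386.7, 270.8, 442.9, 318.0] 1525 413.8 293.4
green_holder 0.67 [227.1, 278.9, 278.6, 327.9] 1493 251.0 302.7
red_holder 0.38 [127.2, 233.7, 228.8, 373.3] 5612 176.0 305.5
cradle 0.63 [146.1, 351.4, 173.0, 375.1] 304 1
[... 236 characters left out ...]
 305.8
{'clock': 0.8, 'joints': array([-1.17293833e+00,  3.13531638e-01, -4.70863239e-02,  1.21022323e+00,
        1.55123504e-06,  1.57080508e+00]), 'joint_vel': array([ 0.0019612 ,  0.00191712,  0.00069475, -0.0012351 , -0.00049015,
        0.00013527]), 'tau': array([ 1.75933332e-03, -5.39388764e+01,  3.40032971e+01,  1.01673926e-03,
       -1.15496268e-04, -2.36856785e-06]), 'tool_pos': array([ 0.23246383, -0.55312766,  0.24528652]), 'tcp_rot': array([ 9.80279656e-01,  1.97615270e-01, -3.67244476e-06, -2.21412241e-05]), 'force': array([-0.28257633, -0.55401869,  0.23149872]), 'ft_torque': array([ 0.0376814 ,  0.00562959, -0.0381103 ]), 'finger_force': 0.0, 'opening': 0.08556904504590063}
```

View pics/top0.png

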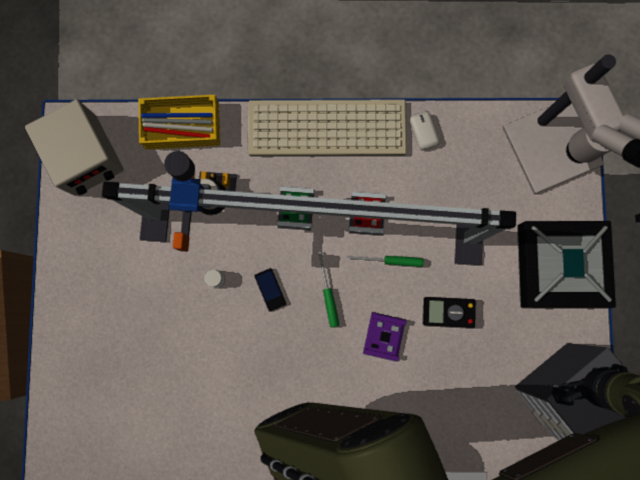

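View pics/side0.png

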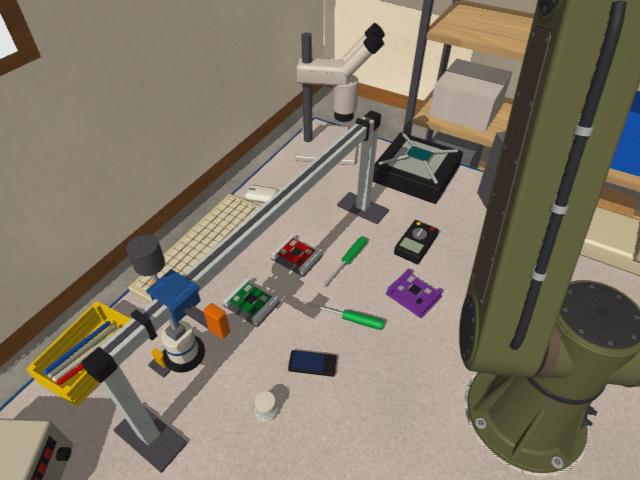

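Run:
```python
from h import *
a=cv2.imread("pics/side0.png"); b=cv2.imread("pics/top0.png")
A=cv2.resize(a[265:345,210:300],None,fx=6,fy=6,interpolation=cv2.INTER_CUBIC)
B=cv2.resize(b[140:260,100:240],None,fx=4,fy=4,interpolation=cv2.INTER_CUBIC)[:480]
C=np.zeros((480,800,3),np.uint8); C[:480,:540]=A; 
B2=cv2.resize(b[150:255,155:225],None,fx=3.7,fy=3.7)[:480,:260]; C[:B2.shape[0],540:540+B2.shape[1]]=B2
cv2.imwrite("pics/crop0.png",C)
for n,i in(("side",a),("top",b)):
    h=cv2.cvtColor(i,cv2.COLOR_BGR2HSV)
    m=cv2.inRange(h,(5,190,90),(14,255,255)); k,l,s,c=cv2.connectedComponentsWithStats(m)
    for j in range(1,k):
        if s[j,4]>40: print(n,"orange",s[j],c[j])
    m=cv2.inRange(h,(50,120,30),(90,255,255)); k,l,s,c=cv2.connectedComponentsWithStats(m)
    for j in range(1,k):
        if s[j,4]>40: print(n,"green",s[j],c[j])
# rail ends
for u,v in((110,190),(508,219)): print(atz("top",u,v,.315).round(4))
```

```text
side orange [204 304  26  35 568] [216.27112676 320.51056338]
side green [407 147  25  14 205] [419.09268293 153.14146341]
side green [342 237  25  27 255] [354.32941176 249.62745098]
side green [230 283  41  33 492] [249.88617886 299.54268293]
side green [342 310  42  20 412] [363.16019417 319.34951456]
top orange [173 233  10  16 130] [177.55384615 240.25384615]
top green [283 192  27   4  61] [296.24590164 193.31147541]
top green [281 212  27  11 168] [294.19047619 216.67857143]
top green [563 249  21  28 544] [573.27941176 262.72977941]
top green [385 256  39  11 312] [404.10897436 260.875     ]
top green [324 289  15  38 323] [330.6873065 307.7244582]
[0.6323 0.4388 0.315 ]
[ 0.5686 -0.3987  0.315 ]
```

View pics/crop0.png

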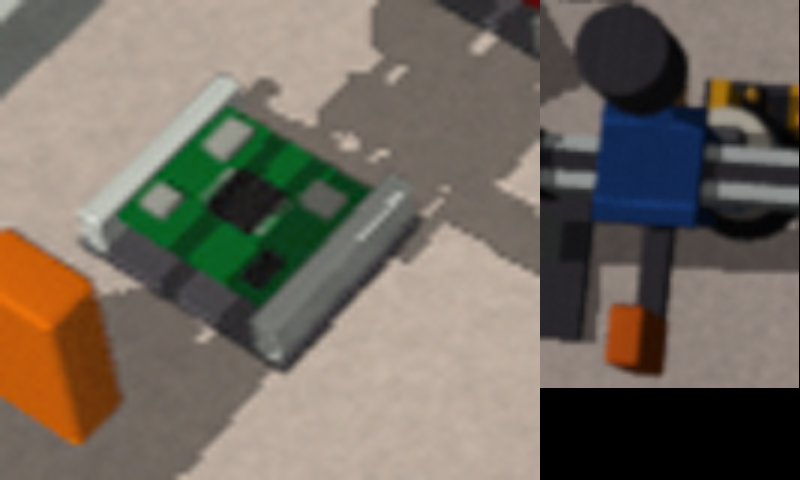

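Run:
```python
from h import *
b=cv2.imread("pics/top0.png"); g=cv2.cvtColor(b,cv2.COLOR_BGR2GRAY).astype(float)
# dark slot between two bright stripes: best symmetric match per column
P=[]
for u in range(240,470,2):
    v0=190+(u-110)*29/398; c=np.arange(int(v0)-12,int(v0)+13); col=g[c,u]
    br=c[col>150]; P.append((u,v0,br.min() if len(br) else -1,br.max() if len(br) else -1))
# template across: bright(3)-dark(4)-bright(3)
t=np.repeat([-.5,1,-1,1,-.5],[2*5,4*5,5*5,4*5,2*5]).astype(float); t-=t.mean()
Q=[]
for u in range(240,470,2):
    v0=190+(u-110)*29/398; vs=np.arange(v0-15,v0+15,.2); col=np.interp(vs,np.arange(480),g[:,u]); s=np.correlate(col-col.mean(),t,"valid")
    k=s.argmax(); Q.append((u,vs[k]+(len(t)-1)/2*.2))
Q=np.array(Q); f=np.polyfit(Q[:,0],Q[:,1],1)
for _ in range(3):
    r=Q[:,1]-np.polyval(f,Q[:,0]); k=abs(r)<.7; f=np.polyfit(Q[k,0],Q[k,1],1)
print("fit",f,k.sum(),r[k].std())
p1=atz("top",110,np.polyval(f,110),.315);p2=atz("top",508,np.polyval(f,508),.315)
y=(p1-p2)[:2]; y/=np.linalg.norm(y); x=np.array([y[1],-y[0]]); o=(p1+p2)[:2]/2
print("y",y,"yaw",np.arctan2(-y[0],y[1]),"o",o)
H=atz("top",177.6,240.3,.34)[:2]; C=atz("side",250.8,298.1,.027)[:2]
print("handle",H,"gantry",x@(H-o),y@(H-o)); print("chip",C,x@(C-o),y@(C-o))
G=(atz("top",296.2,193.3,.025)+atz("top",294.2,216.7,.025))[:2]/2
print("board top-ish",G,x@(G-o),y@(G-o))
for u,v in((195.5,0),(210,0)):pass
print("handle side proj of est", proj("side",[*H,.34]),proj("top",[*C,.027]))
```

```text
fit [7.33133076e-02 1.80980766e+02] 115 0.09053850221283151
y [0.07635382 0.99708079] yaw -0.07642820000416577 o [0.60229096 0.02004335]
handle [0.52148921 0.28586892] gantry -0.10086267377825082 0.2588800451833371
chip [0.65039992 0.06218287] 0.04475099932392238 0.04568980910876373
board top-ish [0.65501375 0.0619968 ] 0.049365573182740694 0.045856567840455845
handle side proj of est [215.14521959 311.09905546] [295.0822192  206.57066809]
```

Run:
```python
from h import *
W=[np.array(p) for p in((.232,-.553,.245),(.30,-.47,.35),(.47,-.15,.40),(.522,.286,.40))]
yaw=.398 # tool x angle; tool z down => y=(sin,-cos)
P=[]
for a,b,n in((W[0],W[1],4),(W[1],W[2],8),(W[2],W[3],10)):
    P+= [a+(b-a)*i/n for i in range(1,n+1)]
c=W[0].copy()
for i,p in enumerate(P):
    d=p-c; x=np.array([np.cos(yaw),np.sin(yaw),0]); y=np.array([np.sin(yaw),-np.cos(yaw),0])
    r=np.round([x@d/.05,y@d/.05,-d[2]/.05],2); c=c+.05*(r[0]*x+r[1]*y+np.array([0,0,-r[2]]))
    print('{"tx":%g,"ty":%g,"tz":%g,"wz":-0.04},'%tuple(r)); yaw+=.04*np.pi
print(yaw)
```

```text
{"tx":0.47,"ty":-0.25,"tz":-0.52,"wz":-0.04},
{"tx":0.51,"ty":-0.19,"tz":-0.53,"wz":-0.04},
{"tx":0.52,"ty":-0.13,"tz":-0.52,"wz":-0.04},
{"tx":0.53,"ty":-0.05,"tz":-0.53,"wz":-0.04},
{"tx":0.89,"ty":-0.17,"tz":-0.12,"wz":-0.04},
{"tx":0.91,"ty":-0.05,"tz":-0.13,"wz":-0.04},
{"tx":0.9,"ty":0.06,"tz":-0.12,"wz":-0.04},
{"tx":0.89,"ty":0.18,"tz":-0.13,"wz":-0.04},
{"tx":0.86,"ty":0.29,"tz":-0.12,"wz":-0.04},
{"tx":0.82,"ty":0.39,"tz":-0.13,"wz":-0.04},
{"tx":0.76,"ty":0.49,"tz":-0.12,"wz":-0.04},
{"tx":0.69,"ty":0.58,"tz":-0.13,"wz":-0.04},
{"tx":0.79,"ty":0.38,"tz":0,"wz":-0.04},
{"tx":0.74,"ty":0.48,"tz":0,"wz":-0.04},
{"tx":0.66,"ty":0.57,"tz":0,"wz":-0.04},
{"tx":0.6,"ty":0.65,"tz":0,"wz":-0.04},
{"tx":0.5,"ty":0.72,"tz":0,"wz":-0.04},
{"tx":0.41,"ty":0.77,"tz":0,"wz":-0.04},
{"tx":0.32,"ty":0.83,"tz":0,"wz":-0.04},
{"tx":0.2,"ty":0.85,"tz":0,"wz":-0.04},
{"tx":0.1,"ty":0.87,"tz":0,"wz":-0.04},
{"tx":-0.01,"ty":0.88,"tz":0,"wz":-0.04},
3.1626015351590193
```

Request:
{"fn": "servo_tool", "kwargs": {"increments": [{"tx":0.47,"ty":-0.25,"tz":-0.52,"wz":-0.04,"hand":1},{"tx":0.51,"ty":-0.19,"tz":-0.53,"wz":-0.04},{"tx":0.52,"ty":-0.13,"tz":-0.52,"wz":-0.04},{"tx":0.53,"ty":-0.05,"tz":-0.53,"wz":-0.04},{"tx":0.89,"ty":-0.17,"tz":-0.12,"wz":-0.04},{"tx":0.91,"ty":-0.05,"tz":-0.13,"wz":-0.04},{"tx":0.9,"ty":0.06,"tz":-0.12,"wz":-0.04},{"tx":0.89,"ty":0.18,"tz":-0.13,"wz":-0.04},{"tx":0.86,"ty":0.29,"tz":-0.12,"wz":-0.04},{"tx":0.82,"ty":0.39,"tz":-0.13,"wz":-0.04},{"tx":0.76,"ty":0.49,"tz":-0.12,"wz":-0.04},{"tx":0.69,"ty":0.58,"tz":-0.13,"wz":-0.04}]}}

```text
validation failed for argument at $.in...
```

Request:
{"fn": "servo_tool", "kwargs": {"increments": [{"tx":0.79,"ty":0.38,"tz":0,"wz":-0.04},{"tx":0.74,"ty":0.48,"tz":0,"wz":-0.04},{"tx":0.66,"ty":0.57,"tz":0,"wz":-0.04},{"tx":0.6,"ty":0.65,"tz":0,"wz":-0.04},{"tx":0.5,"ty":0.72,"tz":0,"wz":-0.04},{"tx":0.41,"ty":0.77,"tz":0,"wz":-0.04},{"tx":0.32,"ty":0.83,"tz":0,"wz":-0.04},{"tx":0.2,"ty":0.85,"tz":0,"wz":-0.04},{"tx":0.1,"ty":0.87,"tz":0,"wz":-0.04},{"tx":0,"ty":0.8,"wz":-0.04},{"wz":0}]}}

```text
validation failed for argument at $.in...
```

Request:
{"fn": "servo_tool", "kwargs": {"increments": [{"wx":0,"wy":0,"tx":0.47,"ty":-0.25,"tz":-0.52,"wz":-0.04,"hand":1},{"wx":0,"wy":0,"tx":0.51,"ty":-0.19,"tz":-0.53,"wz":-0.04,"hand":1},{"wx":0,"wy":0,"tx":0.52,"ty":-0.13,"tz":-0.52,"wz":-0.04,"hand":1},{"wx":0,"wy":0,"tx":0.53,"ty":-0.05,"tz":-0.53,"wz":-0.04,"hand":1},{"wx":0,"wy":0,"tx":0.89,"ty":-0.17,"tz":-0.12,"wz":-0.04,"hand":1},{"wx":0,"wy":0,"tx":0.91,"ty":-0.05,"tz":-0.13,"wz":-0.04,"hand":1},{"wx":0,"wy":0,"tx":0.9,"ty":0.06,"tz":-0.12,"wz":-0.04,"hand":1},{"wx":0,"wy":0,"tx":0.89,"ty":0.18,"tz":-0.13,"wz":-0.04,"hand":1},{"wx":0,"wy":0,"tx":0.86,"ty":0.29,"tz":-0.12,"wz":-0.04,"hand":1},{"wx":0,"wy":0,"tx":0.82,"ty":0.39,"tz":-0.13,"wz":-0.04,"hand":1},{"wx":0,"wy":0,"tx":0.76,"ty":0.49,"tz":-0.12,"wz":-0.04,"hand":1},{"wx":0,"wy":0,"tx":0.69,"ty":0.58,"tz":-0.13,"wz":-0.04,"hand":1}]}}

```text
clock: 2.0
tool_pos: [0.4712, -0.1485, 0.4008]
tcp_rot: [0.577, 0.817, 0.0, 0.0]
force: [1.0, -0.1, -0.2]
opening: 0.0854
finger_force: 0.0
```

Request:
{"fn": "servo_tool", "kwargs": {"increments": [{"wx":0,"wy":0,"tx":0.79,"ty":0.38,"tz":0,"wz":-0.04,"hand":1},{"wx":0,"wy":0,"tx":0.74,"ty":0.48,"tz":0,"wz":-0.04,"hand":1},{"wx":0,"wy":0,"tx":0.66,"ty":0.57,"tz":0,"wz":-0.04,"hand":1},{"wx":0,"wy":0,"tx":0.6,"ty":0.65,"tz":0,"wz":-0.04,"hand":1},{"wx":0,"wy":0,"tx":0.5,"ty":0.72,"tz":0,"wz":-0.04,"hand":1},{"wx":0,"wy":0,"tx":0.41,"ty":0.77,"tz":0,"wz":-0.04,"hand":1},{"wx":0,"wy":0,"tx":0.32,"ty":0.83,"tz":0,"wz":-0.04,"hand":1},{"wx":0,"wy":0,"tx":0.2,"ty":0.85,"tz":0,"wz":-0.04,"hand":1},{"wx":0,"wy":0,"tx":0.1,"ty":0.87,"tz":0,"wz":-0.04,"hand":1},{"wx":0,"wy":0,"tx":0,"ty":0.88,"tz":0,"wz":-0.01,"hand":1},{"wx":0,"wy":0,"tx":0,"ty":0,"tz":0,"wz":0,"hand":1}]}}

```text
clock: 3.1
tool_pos: [0.5218, 0.2905, 0.3988]
tcp_rot: [0.034, 0.999, 0.0, -0.001]
force: [-0.7, -0.8, 0.8]
opening: 0.085
finger_force: 0.0
```

Run:
```python
from h import *
s=readout.get_state(); x,y=s["tcp_rot"][:2]; print(s["tool_pos"],"yaw",2*np.arctan2(y,x),"want",np.pi-.0764,s["joints"].round(3))
d=np.array([.522,.286])-s["tool_pos"][:2]; a=2*np.arctan2(y,x); print("tx,ty",(np.array([np.cos(a),np.sin(a)])@d/.05).round(2),(np.array([np.sin(a),-np.cos(a)])@d/.05).round(2))
snap("side","side1.png")
for r in outline_of("side","handle")[:1]: print(r["bbox"])
```

```text
[0.52179443 0.29053259 0.39879208] yaw 3.073758712953632 want 3.065192653589793 [0.507 0.303 0.283 1.552 0.002 0.575]
tx,ty -0.01 -0.09
[127.7, 233.3, 230.8, 372.0]
```

View pics/side1.png

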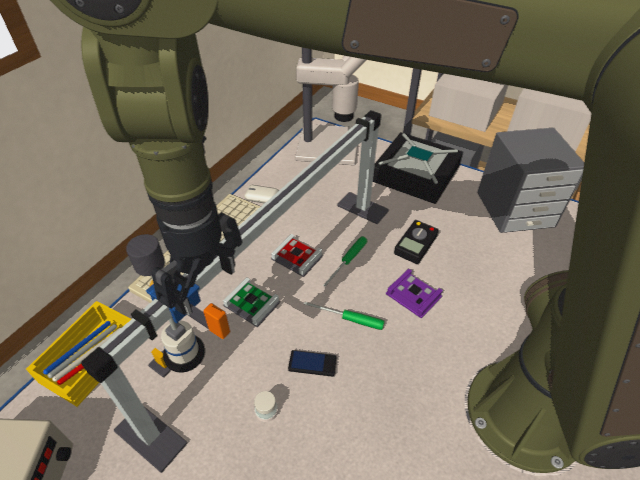

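Request:
{"fn": "servo_tool", "kwargs": {"increments": [{"wx":0,"wy":0,"tx":0,"ty":-0.09,"tz":0.3,"wz":0.003,"hand":1},{"wx":0,"wy":0,"tx":0,"ty":0,"tz":0.46,"wz":0,"hand":1},{"wx":0,"wy":0,"tx":0,"ty":0,"tz":0.46,"wz":0,"hand":1},{"wx":0,"wy":0,"tx":0,"ty":0,"tz":0.3,"wz":0,"hand":1},{"wx":0,"wy":0,"tx":0,"ty":0,"tz":0.16,"wz":0,"hand":1},{"wx":0,"wy":0,"tx":0,"ty":0,"tz":0,"wz":0,"hand":0.2},{"wx":0,"wy":0,"tx":0,"ty":0,"tz":0,"wz":0,"hand":-0.3},{"wx":0,"wy":0,"tx":0,"ty":0,"tz":0,"wz":0,"hand":-1},{"wx":0,"wy":0,"tx":0,"ty":0,"tz":0,"wz":0,"hand":-1},{"wx":0,"wy":0,"tx":0,"ty":0,"tz":0,"wz":0,"hand":-1},{"wx":0,"wy":0,"tx":0,"ty":0,"tz":0,"wz":0,"hand":-1}], "squeeze": 50}}

```text
clock: 4.3
tool_pos: [0.5221, 0.2818, 0.3174]
tcp_rot: [0.041, 0.999, 0.001, 0.001]
force: [0.5, 0.8, 5.4]
opening: 0.0193
finger_force: 51.4
```

```bash
cat >> h.py <<'E'
Y=np.array([.07635,.99708]); X=np.array([Y[1],-Y[0]]); O=np.array([.60229,.02004]); YC=.0457
def yg(s=None):
    s=s or readout.get_state(); return Y@(s["tool_pos"][:2]-O)
def pt(y,th,d,off=0):  # body point d below the pivot
    p=O+X*(.045+off)+Y*(y-np.sin(th)*d); return np.array([*p,.3-np.cos(th)*d])
E
python3 - <<'E'
from h import *
s=readout.get_state(); print(s["tool_pos"],s["opening"],s["finger_force"],"y",yg(),s["force"])
im=snap("side","side2.png"); 
for r in outline_of("side","camera")[:2]:
    ys,xs=np.nonzero(r["mask"]); print(r["conf"],r["bbox"],xs.mean(),ys.mean())
y=yg(); print("lens",proj("side",pt(y,0,.239)),"pivot",proj("side",pt(y,0,0)),"cw",proj("side",pt(y,0,-.08)), "lens .3",proj("side",pt(y,.3,.239)))
c=np.vstack([im[215:395,100:280]]); cv2.imwrite("pics/c2.png",cv2.resize(c,None,fx=3.3,fy=3.3)[:,:,::-1])
E
```

```text
[0.52210821 0.28176968 0.3173995 ] 0.01934017195458077 51.393476128578186 y 0.25484355457352215 [0.54213854 0.75507638 5.39312039]
0.69 [128.6, 233.0, 207.1, 370.5] 168.36728599867286 306.22030524220304
lens [186.36407256 353.05592435] pivot [159.84798725 283.96003021] cw [148.35227341 254.00437812] lens .3 [208.39326925 327.38830105]
```

View pics/c2.png

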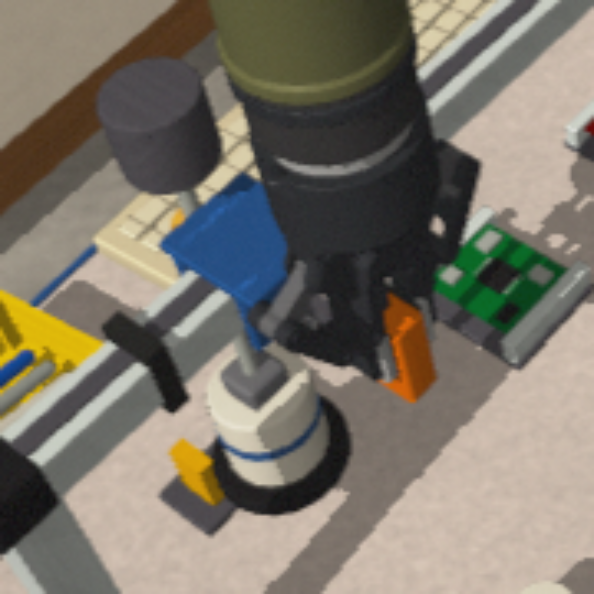

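```bash
cat >> h.py <<'E'
from scipy.optimize import least_squares
def low(y):
    """clock, centroid of the lower camera component in a new side picture"""
    im=snap("side"); t=readout.get_state()["clock"]-.05
    R=[r for r in outline_of("side","camera") if r["conf"]>.3]
    best=None
    for r in R:
        m=r["mask"].astype(np.uint8); m[:int(proj("side",pt(y,0,.1))[1])]=0
        k,l,s,c=cv2.connectedComponentsWithStats(m)
        if k>1:
            j=1+s[1:,4].argmax()
            if s[j,4]>500 and (best is None or s[j,4]>best[2]): best=(t,c[j],s[j,4],im)
    return best
def angle(y,c,d):
    return least_squares(lambda a:proj("side",pt(y,a[0],d))-c,[0.]).x[0]
E
python3 - <<'E'
from h import *
y=yg(); b=low(y); print(b[:3])
f=least_squares(lambda a:proj("side",pt(y,a[0],a[1]))-b[1],[0,.2]); print(f.x,f.cost)
print(proj("side",pt(y,0,.1)),readout.get_state()["clock"])
E
```

```text
(4.4, array([183.19917744, 345.41656874]), np.int32(1702))
[-0.00236328  0.20717688] 2.0194839173657902e-27
[172.16588088 316.05812706] 4.5
```

Request:
{"fn": "servo_tool", "kwargs": {"increments": [{"wx":0,"wy":0,"tx":0,"ty":-0.1,"tz":0,"wz":0,"hand":-1},{"wx":0,"wy":0,"tx":0,"ty":-0.2,"tz":0,"wz":0,"hand":-1},{"wx":0,"wy":0,"tx":0,"ty":-0.2,"tz":0,"wz":0,"hand":-1},{"wx":0,"wy":0,"tx":0,"ty":-0.2,"tz":0,"wz":0,"hand":-1},{"wx":0,"wy":0,"tx":0,"ty":-0.2,"tz":0,"wz":0,"hand":-1},{"wx":0,"wy":0,"tx":0,"ty":-0.2,"tz":0,"wz":0,"hand":-1}]}}

```text
clock: 5.1
tool_pos: [0.5179, 0.2268, 0.3174]
tcp_rot: [0.041, 0.999, 0.001, 0.001]
force: [2.6, 0.2, 5.6]
opening: 0.0191
finger_force: 51.4
```

Run:
```python
from h import *
s=readout.get_state(); y=yg(s); b=low(y); print(s["clock"],y,b and (b[1],b[2],angle(y,b[1],.2)),Y@s["force"][:2],s["tool_pos"])
```

```text
5.1 0.19971775112635765 (array([189.00171233, 336.73744292]), np.int32(1752), np.float64(-0.18486253217542614)) 0.3798814333920007 [0.51786363 0.22680747 0.31735122]
```

Request:
{"fn": "servo_tool", "kwargs": {"increments": [{"wx":0,"wy":0,"tx":0,"ty":-0.2,"tz":0,"wz":0,"hand":-1},{"wx":0,"wy":0,"tx":0,"ty":-0.2,"tz":0,"wz":0,"hand":-1}]}}

```text
clock: 5.4
tool_pos: [0.5164, 0.2073, 0.3173]
tcp_rot: [0.041, 0.999, 0.001, 0.001]
force: [2.1, 1.7, 6.6]
opening: 0.0194
finger_force: 51.6
```

```bash
cat > l.py <<'E'
from h import *
s=readout.get_state(); y=yg(s); b=low(y); print(s["clock"],y,b and (b[1],b[2],angle(y,b[1],.207)),Y@s["force"][:2])
E
python3 l.py
```

```text
5.4 0.18014451054610323 None 1.8313425010277202
```

```bash
python3 l.py; python3 -c "
from h import *
im=snap('side')
for r in outline_of('side','camera'): print(r['conf'],r['bbox'])
cv2.imwrite('pics/c3.png',cv2.resize(im[215:395,100:280],None,fx=3.3,fy=3.3)[:,:,::-1])"
```

```text
5.5 0.17876238548380585 (array([190.0130017 , 333.93951385]), np.int32(1769), np.float64(-0.2528318793077254)) -1.3784317528282735
0.89 [168.6, 204.4, 216.1, 360.2]
```

View pics/c3.png

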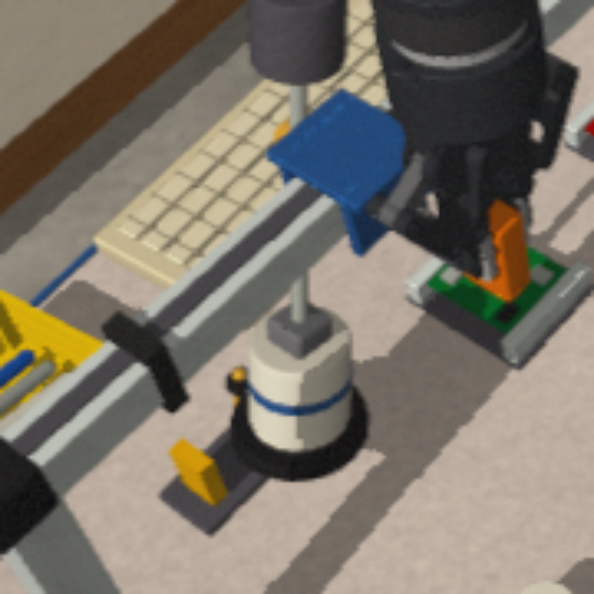

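Request:
{"fn": "servo_tool", "kwargs": {"increments": [{"wx":0,"wy":0,"tx":0,"ty":-0.2,"tz":0,"wz":0,"hand":-1}]}}

```text
clock: 5.8
tool_pos: [0.5157, 0.1981, 0.3173]
tcp_rot: [0.041, 0.999, 0.001, 0.001]
force: [3.0, 1.6, 6.1]
opening: 0.0194
finger_force: 51.6
```

```bash
python3 l.py; python3 l.py
```

```text
5.8 0.1708964352982552 (array([190.43973941, 332.72909881]), np.int32(1842), np.float64(-0.2826949774252452)) 1.8442880587676906
5.9 0.16907889493266667 None -1.8840571620666815
```

Request:
{"fn": "servo_tool", "kwargs": {"increments": [{"wx":0,"wy":0,"tx":0,"ty":-0.15,"tz":0,"wz":0,"hand":-1}]}}

```text
clock: 6.1
tool_pos: [0.5151, 0.1903, 0.3173]
tcp_rot: [0.041, 0.999, 0.001, 0.001]
force: [1.9, 1.6, 7.7]
opening: 0.0193
finger_force: 51.6
```

```bash
python3 l.py; python3 l.py
```

```text
6.1 0.16314515758366338 (array([191.27287762, 331.28610805]), np.int32(1814), np.float64(-0.3070314085041788)) 1.7304032879445095
6.2 0.16177280134277738 (array([191.56951872, 331.41550802]), np.int32(1870), np.float64(-0.31245985586205505)) -1.3765278651984179
```

Request:
{"fn": "servo_tool", "kwargs": {"increments": [{"wx":0,"wy":0,"tx":0,"ty":-0.15,"tz":0,"wz":0,"hand":-1}]}}

```text
clock: 6.4
tool_pos: [0.5145, 0.1829, 0.3173]
tcp_rot: [0.041, 0.999, 0.001, 0.001]
force: [2.8, 2.7, 6.1]
opening: 0.0196
finger_force: 51.6
```

```bash
python3 l.py; python3 l.py
```

```text
6.4 0.15565871442075901 (array([191.8519302, 330.       ]), np.int32(1891), np.float64(-0.33377342992969056)) 2.900706336196075
6.5 0.1542932662942645 (array([191.92647059, 330.2254902 ]), np.int32(1836), np.float64(-0.34198131683209443)) -0.6960287516524956
```

Request:
{"fn": "servo_tool", "kwargs": {"increments": [{"wx":0,"wy":0,"tx":0,"ty":-0.12,"tz":0,"wz":0,"hand":-1}]}}

```text
clock: 6.7
tool_pos: [0.514, 0.1768, 0.3173]
tcp_rot: [0.041, 0.999, 0.001, 0.001]
force: [1.9, 1.7, 6.7]
opening: 0.0197
finger_force: 51.6
```

```bash
python3 l.py; python3 l.py
```

```text
6.7 0.14951515001460322 (array([192.66075269, 328.84408602]), np.int32(1860), np.float64(-0.35202480130895175)) 1.8005789910236816
6.8 0.14839950664921517 (array([192.99778148, 328.47642818]), np.int32(1803), np.float64(-0.35241464798883265)) -1.002697421226359
```

Request:
{"fn": "servo_tool", "kwargs": {"increments": [{"wx":0,"wy":0,"tx":0,"ty":-0.12,"tz":0,"wz":0,"hand":-1}]}}

```text
clock: 7.0
tool_pos: [0.5136, 0.1708, 0.3173]
tcp_rot: [0.041, 0.999, 0.001, 0.001]
force: [3.6, 2.4, 5.2]
opening: 0.0194
finger_force: 51.6
```

```bash
python3 l.py; python3 l.py
```

```text
7.0 0.14352561892797427 (array([194.27933262, 326.79547901]), np.int32(1858), np.float64(-0.355511109169796)) 2.708261422287587
7.1 0.1423602384730027 (array([194.75799338, 326.63836825]), np.int32(1814), np.float64(-0.3560629099350637)) -0.9350354188507486
```

Request:
{"fn": "servo_tool", "kwargs": {"increments": [{"wx":0,"wy":0,"tx":0,"ty":-0.12,"tz":0,"wz":0,"hand":-1}]}}

```text
clock: 7.3
tool_pos: [0.5131, 0.1648, 0.3173]
tcp_rot: [0.041, 0.999, 0.001, 0.001]
force: [2.0, 2.2, 6.6]
opening: 0.0197
finger_force: 51.5
```

```bash
python3 l.py; python3 l.py
```

```text
7.3 0.13748571660748435 (array([196.5740634 , 325.13083573]), np.int32(1735), np.float64(-0.35466064789610197)) 2.318851357918748
7.4 0.136357883814832 (array([196.57945425, 324.62332798]), np.int32(1869), np.float64(-0.35756158397420534)) -2.0915428627724157
```

Request:
{"fn": "servo_tool", "kwargs": {"increments": [{"wx":0,"wy":0,"tx":0,"ty":-0.1,"tz":0,"wz":0,"hand":-1}]}}

```text
clock: 7.6
tool_pos: [0.5127, 0.1597, 0.3173]
tcp_rot: [0.041, 0.999, 0.001, 0.001]
force: [3.1, 1.6, 5.2]
opening: 0.0199
finger_force: 51.5
```

```bash
python3 l.py; python3 l.py
```

```text
7.6 0.13240807272241018 (array([198.40483036, 323.45715929]), np.int32(1739), np.float64(-0.35297760702606107)) 1.795715110766088
7.7 0.13150724893895033 (array([202.98554078, 319.99016773]), np.int32(1729), np.float64(-0.2880633420684008)) -1.2546170329243844
```

```bash
cat > plan.py <<'E'
from h import *
from scipy.integrate import odeint
w2=17.5; TAU=.03
def sim(t0,th,om,x0,vs,t1,dt=.002):
    """rows vs (m each, + = travel) from t0, lagged first order; returns t,theta,omega,x"""
    n=int((t1-t0)/dt); cmd=x0; x=x0; v=0; out=[]; w=0.
    for i in range(n):
        k=int(i*dt/.1+1e-9); c=(vs[k]/.1 if k<len(vs) else 0)
        cmd+=c*dt; vn=(cmd-x)/TAU; a=(vn-v)/dt; v=vn; x+=v*dt
        om+=(-w2*np.sin(th)-np.cos(th)*a*w2/9.81)*dt; th+=om*dt; out.append((t0+(i+1)*dt,th,om,x))
    return np.array(out)
E
python3 - <<'E'
from plan import *
T=[(7.7,-.288)]
for i in range(2):
    s=readout.get_state(); y=yg(s); b=low(y)
    if b: T.append((b[0],angle(y,b[1],.207)))
print(T, y); T=np.array(T); t0=readout.get_state()["clock"]; print("now",t0)
# fit free swing
w=4.1
A=np.c_[np.cos(w*(T[:,0]-t0)),np.sin(w*(T[:,0]-t0))/w]; th,om=np.linalg.lstsq(A,T[:,1],rcond=None)[0]
print("now th,om",th,om,"amp",np.hypot(th,om/w), "fit res",A@[th,om]-T[:,1])
D=y-YC
n=12
def res(v):
    o=sim(t0,th,om,0,v,t0+n*.1+.25,.005)[-1]
    return np.r_[o[1]*10,o[2]*2.4,(v.sum()-D)*100,.02*v/.03,.02*np.diff(np.r_[0,v,0])/.02]
r=least_squares(res,np.full(n,D/n),bounds=(-.045,.045)); v=np.round(r.x/.05,2); print("ty",-v, "sum",v.sum()*.05,D)
o=sim(t0,th,om,0,v*.05,t0+2.2); print("end",o[-1],"max",abs(o[:,1]).max())
for e in(-.04,.04): print(sim(t0+e,th,om,0,v*.05,t0+e+2)[-1])
E
```

```text
[(7.7, -0.288), (7.8, np.float64(-0.17809303678830898)), (7.9, np.float64(-0.03647429779774427))] 0.1315061930272978
now 8.0
now th,om 0.10969179057923295 1.4141215195004613 amp 0.36193038273035233 fit res [-0.0004085   0.00074929 -0.0004085 ]
ty [-0.36 -0.59 -0.7  -0.69 -0.57 -0.36 -0.11  0.14  0.34  0.45  0.44  0.29] sum 0.086 0.0858061930272978
end [ 1.01980000e+01 -4.34867869e-03  1.55585456e-04  8.60000000e-02] max 0.2629440435436598
[ 9.96000000e+00 -2.98109211e-03 -1.32987492e-02  8.60000000e-02]
[ 1.00400000e+01 -2.98109211e-03 -1.32987492e-02  8.60000000e-02]
```

Request:
{"fn": "servo_tool", "kwargs": {"increments": [{"wx":0,"wy":0,"tx":0,"ty":-0.36,"tz":0,"wz":0,"hand":-1},{"wx":0,"wy":0,"tx":0,"ty":-0.59,"tz":0,"wz":0,"hand":-1},{"wx":0,"wy":0,"tx":0,"ty":-0.7,"tz":0,"wz":0,"hand":-1},{"wx":0,"wy":0,"tx":0,"ty":-0.69,"tz":0,"wz":0,"hand":-1},{"wx":0,"wy":0,"tx":0,"ty":-0.57,"tz":0,"wz":0,"hand":-1},{"wx":0,"wy":0,"tx":0,"ty":-0.36,"tz":0,"wz":0,"hand":-1},{"wx":0,"wy":0,"tx":0,"ty":-0.11,"tz":0,"wz":0,"hand":-1},{"wx":0,"wy":0,"tx":0,"ty":0.14,"tz":0,"wz":0,"hand":-1},{"wx":0,"wy":0,"tx":0,"ty":0.34,"tz":0,"wz":0,"hand":-1},{"wx":0,"wy":0,"tx":0,"ty":0.45,"tz":0,"wz":0,"hand":-1},{"wx":0,"wy":0,"tx":0,"ty":0.44,"tz":0,"wz":0,"hand":-1},{"wx":0,"wy":0,"tx":0,"ty":0.29,"tz":0,"wz":0,"hand":-1}]}}

```text
clock: 9.2
tool_pos: [0.5061, 0.0741, 0.3173]
tcp_rot: [0.041, 0.999, -0.0, 0.002]
force: [4.5, -2.4, 5.4]
opening: 0.0192
finger_force: 51.6
```

Run:
```python
from h import *
for i in range(8):
    s=readout.get_state(); y=yg(s); b=low(y); print(s["clock"],round(y,4),b and (b[1].round(1),b[2],round(angle(y,b[1],.207),3)))
im=snap("side"); print("lens",proj("side",pt(y,0,.239)),"chip",proj("side",pt(YC,0,.273)))
u,v=proj("side",pt(y,0,.15)).astype(int); print(u,v)
cv2.imwrite('pics/c4.png',cv2.resize(im[v-90:v+90,u-100:u+100],None,fx=3.3,fy=3.3)[:,:,::-1])
```

```text
9.2 0.0466 (array([246.3, 281.4]), np.int32(1386), np.float64(-0.012))
9.3 0.0476 (array([245.5, 282.3]), np.int32(1389), np.float64(-0.022))
9.4 0.0467 (array([244.9, 282.5]), np.int32(1421), np.float64(-0.034))
9.5 0.0464 (array([244.8, 282.4]), np.int32(1445), np.float64(-0.035))
9.6 0.0462 (array([245.3, 282.4]), np.int32(1403), np.float64(-0.032))
9.7 0.0462 (array([246.1, 281.3]), np.int32(1468), np.float64(-0.015))
9.8 0.0462 (array([246.9, 280.5]), np.int32(1424), np.float64(-0.001))
9.9 0.0461 (array([247.9, 280. ]), np.int32(1400), np.float64(0.012))
lens [249.19717233 289.66485927] chip [250.72048847 298.05515476]
245 265
```

View pics/c4.png

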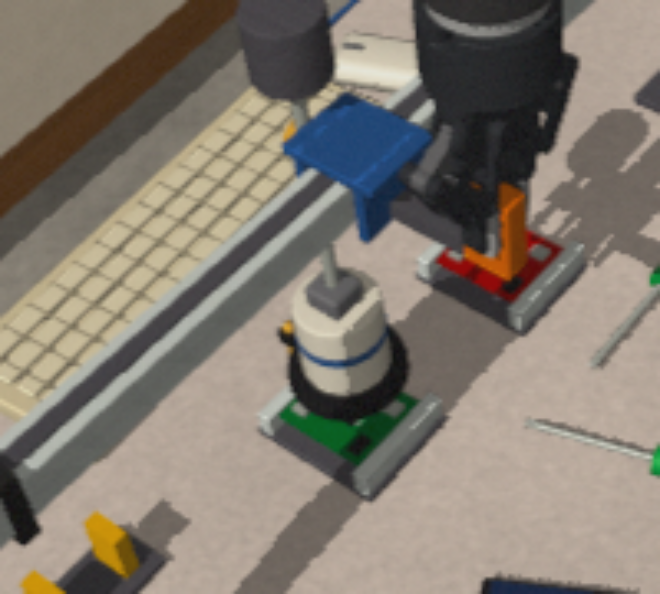

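```bash
cat > fit.py <<'E'
from plan import *
import sys
def track(n):
    T=[]
    for i in range(n):
        s=readout.get_state(); y=yg(s); b=low(y)
        if b: T.append((b[0],angle(y,b[1],.207)))
    T=np.array(T); t0=readout.get_state()["clock"]; w=4.18
    A=np.c_[np.cos(w*(T[:,0]-t0)),np.sin(w*(T[:,0]-t0))/w,np.ones(len(T))]
    p=np.linalg.lstsq(A,T[:,1],rcond=None)[0]
    print("now",t0,"th,om,off",p,"amp",np.hypot(p[0],p[1]/w),"res",(A@p-T[:,1]).std(),"y",y)
    return t0,*p,y
def solve(t0,th,om,D,n):
    def res(v):
        o=sim(t0,th,om,0,v,t0+n*.1+.25,.005)[-1]
        return np.r_[o[1]*10,o[2]*2.4,(v.sum()-D)*100,.02*v/.03,.02*np.diff(np.r_[0,v,0])/.02]
    v=np.round(least_squares(res,np.full(n,D/n),bounds=(-.045,.045)).x/.05,2); print("ty",-v,"sum",v.sum()*.05,D); print(sim(t0,th,om,0,v*.05,t0+n*.1+.6)[-1])
E
python3 - <<'E'
from fit import *
t0,th,om,off,y=track(14)
solve(t0,th,om,y-YC,8)
im=snap("top","top4.png"); h=cv2.cvtColor(im,cv2.COLOR_RGB2HSV)
k,l,s,c=cv2.connectedComponentsWithStats(cv2.inRange(h,(105,150,30),(125,255,255)))
for j in range(1,k):
    if s[j,4]>100: print("blue top",s[j],c[j])
h=cv2.cvtColor(cv2.imread("pics/top0.png"),cv2.COLOR_BGR2HSV)
k,l,s,c=cv2.connectedComponentsWithStats(cv2.inRange(h,(105,150,30),(125,255,255)))
for j in range(1,k):
    if s[j,4]>100: print("blue top0",s[j],c[j])
E
```

```text
now 11.45 th,om,off [0.01294857 0.14895361 0.0065575 ] amp 0.03791446993683188 res 0.0017903490819467759 y 0.046143243638793935
ty [ 0.13  0.03 -0.12 -0.2  -0.17 -0.04  0.13  0.22] sum 0.0010000000000000024 0.0004432436387939373
[ 1.28500000e+01  7.02646926e-04 -2.60837428e-03  1.00000000e-03]
blue top [405  98 153   2 268] [488.73507463  98.56716418]
blue top [142 113  70   5 213] [176.58215962 114.84037559]
blue top [ 22 159  19 321 601] [ 30.77204659 321.65224626]
blue top [293 186   8  33 161] [297.16149068 198.9068323 ]
blue top0 [405  98 153   2 267] [488.48689139  98.56554307]
blue top0 [142 113  70   5 215] [176.53488372 114.82325581]
blue top0 [ 22 159  19 321 610] [ 30.74590164 321.93934426]
blue top0 [169 178  31  33 862] [184.38051044 194.75986079]
blue top0 [256 271  25  30 425] [268.07764706 285.67058824]
```

Run:
```python
from fit import *
for z in(.32,.335):
    a=atz("top",169,194.8,z)[:2]; b=atz("top",293,202,z)[:2]; print("travel by blue edge",Y@(a-b),"-> trolley y",.2589-Y@(a-b))
t1=readout.get_state()["clock"]; o=sim(11.45,.01295,.14895,0,[],t1+1e-6); print(t1,o[-1])
solve(t1,o[-1][1],o[-1][2],0,8)
```

```text
travel by blue edge 0.2615519965791064 -> trolley y -0.0026519965791063638
travel by blue edge 0.2582545299662723 -> trolley y 0.0006454700337277242
11.5 [11.5         0.02004991  0.13458468  0.        ]
ty [ 0.09  0.   -0.12 -0.18 -0.14 -0.01  0.14  0.21] sum 0.0005000000000000019 0
[ 1.29000000e+01 -3.46579700e-04 -5.17114650e-03  5.00000003e-04]
```

Request:
{"fn": "servo_tool", "kwargs": {"increments": [{"wx":0,"wy":0,"tx":0,"ty":0.09,"tz":0,"wz":0,"hand":-1},{"wx":0,"wy":0,"tx":0,"ty":0,"tz":0,"wz":0,"hand":-1},{"wx":0,"wy":0,"tx":0,"ty":-0.12,"tz":0,"wz":0,"hand":-1},{"wx":0,"wy":0,"tx":0,"ty":-0.18,"tz":0,"wz":0,"hand":-1},{"wx":0,"wy":0,"tx":0,"ty":-0.14,"tz":0,"wz":0,"hand":-1},{"wx":0,"wy":0,"tx":0,"ty":-0.01,"tz":0,"wz":0,"hand":-1},{"wx":0,"wy":0,"tx":0,"ty":0.14,"tz":0,"wz":0,"hand":-1},{"wx":0,"wy":0,"tx":0,"ty":0.21,"tz":0,"wz":0,"hand":-1}]}}

```text
clock: 12.3
tool_pos: [0.506, 0.0722, 0.3173]
tcp_rot: [0.042, 0.999, -0.0, 0.002]
force: [5.2, -2.1, 5.5]
opening: 0.0192
finger_force: 51.7
```

Run:
```python
from fit import *
t=track(15)
im=snap("side","side5.png"); print(proj("side",pt(t[4],0,.239)),readout.get_state()["force"])
u,v=proj("side",pt(t[4],0,.239)).astype(int)
c=cv2.resize(im[v-60:v+30,u-50:u+60],None,fx=6,fy=6,interpolation=cv2.INTER_CUBIC)
# overlay predicted ring underside circle r=44mm, and board rectangle 84x70 centre YC
def poly(P,col): cv2.polylines(c,[np.array([((proj("side",p)-[u-50,v-60]+.5)*6) for p in P],np.int32)],True,col,1)
L=pt(t[4],0,.239); poly([L+[*(X*.044*np.cos(a)+Y*.044*np.sin(a)),0] for a in np.linspace(0,6.28,60)],(255,0,0))
C=pt(YC,0,.275); 
for a,b in((.042,.035),(.035,.042)): poly([C+[*(X*sx*a+Y*sy*b),0] for sx,sy in((1,1),(1,-1),(-1,-1),(-1,1))],(255,255,0))
cv2.imwrite("pics/c5.png",c[:,:,::-1])
```

```text
now 13.8 th,om,off [ 0.00454726 -0.00392245  0.00479725] amp 0.004643077162878383 res 0.002636820301854923 y 0.04564187129926936
[249.33247742 289.52835266] [4.44605674 1.55367294 5.55706135]
```

View pics/c5.png

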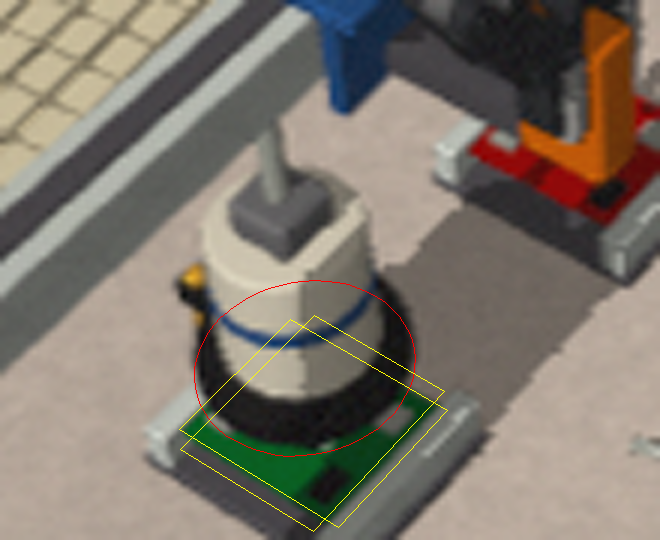

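Request:
{"fn": "servo_tool", "kwargs": {"increments": [{"wx":0,"wy":0,"tx":0,"ty":0,"tz":0,"wz":0,"hand":-1},{"wx":0,"wy":0,"tx":0,"ty":0,"tz":0,"wz":0,"hand":-1},{"wx":0,"wy":0,"tx":0,"ty":0,"tz":0,"wz":0,"hand":-1},{"wx":0,"wy":0,"tx":0,"ty":0,"tz":0,"wz":0,"hand":-1},{"wx":0,"wy":0,"tx":0,"ty":0,"tz":0,"wz":0,"hand":-1},{"wx":0,"wy":0,"tx":0,"ty":0,"tz":0,"wz":0,"hand":-1},{"wx":0,"wy":0,"tx":0,"ty":0,"tz":0,"wz":0,"hand":-1},{"wx":0,"wy":0,"tx":0,"ty":0,"tz":0,"wz":0,"hand":-1},{"wx":0,"wy":0,"tx":0,"ty":0,"tz":0,"wz":0,"hand":-1},{"wx":0,"wy":0,"tx":0,"ty":0,"tz":0,"wz":0,"hand":-1},{"wx":0,"wy":0,"tx":0,"ty":0,"tz":0,"wz":0,"hand":-1},{"wx":0,"wy":0,"tx":0,"ty":0,"tz":0,"wz":0,"hand":-1}]}}

```text
clock: 15.05
tool_pos: [0.506, 0.0732, 0.3173]
tcp_rot: [0.041, 0.999, 0.0, 0.002]
force: [4.6, 0.3, 5.0]
opening: 0.0193
finger_force: 51.6
```

Request:
{"fn": "servo_tool", "kwargs": {"increments": [{"wx":0,"wy":0,"tx":0,"ty":0,"tz":0,"wz":0,"hand":-1},{"wx":0,"wy":0,"tx":0,"ty":0,"tz":0,"wz":0,"hand":-1},{"wx":0,"wy":0,"tx":0,"ty":0,"tz":0,"wz":0,"hand":-1},{"wx":0,"wy":0,"tx":0,"ty":0,"tz":0,"wz":0,"hand":-1},{"wx":0,"wy":0,"tx":0,"ty":0,"tz":0,"wz":0,"hand":-1},{"wx":0,"wy":0,"tx":0,"ty":0,"tz":0,"wz":0,"hand":-1},{"wx":0,"wy":0,"tx":0,"ty":0,"tz":0,"wz":0,"hand":-1},{"wx":0,"wy":0,"tx":0,"ty":0,"tz":0,"wz":0,"hand":-1},{"wx":0,"wy":0,"tx":0,"ty":0,"tz":0,"wz":0,"hand":-1},{"wx":0,"wy":0,"tx":0,"ty":0,"tz":0,"wz":0,"hand":-1},{"wx":0,"wy":0,"tx":0,"ty":0,"tz":0,"wz":0,"hand":-1},{"wx":0,"wy":0,"tx":0,"ty":0,"tz":0,"wz":0,"hand":-1}]}}

```text
clock: 16.25
tool_pos: [0.5061, 0.0732, 0.3173]
tcp_rot: [0.041, 0.999, 0.0, 0.002]
force: [5.3, 2.1, 4.1]
opening: 0.0196
finger_force: 51.6
```

```bash
python3 -c "
from fit import *
track(10)"
```

```text
now 17.25 th,om,off [-0.00072392 -0.01592699  0.0077363 ] amp 0.0038784430282581242 res 0.0022518299567719576 y 0.045675358387671214
```

Request:
{"fn": "servo_tool", "kwargs": {"increments": [{"wx":0,"wy":0,"tx":0,"ty":0,"tz":0,"wz":0,"hand":0},{"wx":0,"wy":0,"tx":0,"ty":0,"tz":0,"wz":0,"hand":0},{"wx":0,"wy":0,"tx":0,"ty":0,"tz":0,"wz":0,"hand":0},{"wx":0,"wy":0,"tx":0,"ty":0,"tz":0,"wz":0,"hand":0},{"wx":0,"wy":0,"tx":0,"ty":0,"tz":0,"wz":0,"hand":0},{"wx":0,"wy":0,"tx":0,"ty":0,"tz":-0.2,"wz":0,"hand":0},{"wx":0,"wy":0,"tx":0,"ty":0,"tz":-0.4,"wz":0,"hand":0},{"wx":0,"wy":0,"tx":0,"ty":0,"tz":-0.5,"wz":0,"hand":0},{"wx":0,"wy":0,"tx":0,"ty":0,"tz":-0.5,"wz":0,"hand":0},{"wx":0,"wy":0,"tx":0,"ty":0,"tz":-0.4,"wz":0,"hand":0},{"wx":0,"wy":0,"tx":0,"ty":0,"tz":0,"wz":0,"hand":0},{"wx":0,"wy":0,"tx":0,"ty":0,"tz":0,"wz":0,"hand":0}]}}

```text
clock: 18.45
tool_pos: [0.5045, 0.0726, 0.4166]
tcp_rot: [0.041, 0.999, 0.0, 0.0]
force: [0.4, 0.2, -0.6]
opening: 0.0427
finger_force: 0.0
```

Run:
```python
import fit
from fit import *
fit.yg=lambda s=None:.0456
track(12); im=snap("side","side6.png"); s=readout.get_state(); print(s["tool_pos"],s["force"])
a=cv2.imread("pics/side5.png")
def orange(i):
    m=cv2.inRange(cv2.cvtColor(i,cv2.COLOR_BGR2HSV),(5,190,90),(14,255,255)); k,l,st,c=cv2.connectedComponentsWithStats(m); j=1+st[1:,4].argmax(); return st[j],c[j]
print(orange(im[:,:,::-1].copy())); print("pred handle centre",proj("side",[*(O-X*.1+Y*.0456),.32]))
h0=cv2.imread("pics/side0.png"); print(orange(h0),proj("side",[*(O-X*.1+Y*.2589),.32]))
```

```text
now 19.65 th,om,off [0.00294606 0.01014956 0.00449524] amp 0.0038177314539375295 res 0.0025490159362220087 y 0.0456
[0.50430177 0.07258469 0.41629875] [-0.77718907  0.00150573  0.44920019]
(array([285, 227,  20,  33, 511], dtype=int32), array([294.48727984, 243.09980431]))
pred handle centre [294.54733336 239.99436781]
(array([204, 304,  26,  35, 568], dtype=int32), array([216.27112676, 320.51056338])) [216.63770529 317.98980606]
```

```bash
python3 -c "
from station import bot; print(bot.job_done())"
```

```text
the job is handed in; nothing more can be done
None
```

The job is handed in: the camera hangs still over the green board, held there for more than three seconds and about 1–2 mm off centre by my measurements. The handle is released and the arm is clear; the hand-in gave no verdict.

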